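# Long burnisher into its half-covered keeper

### The job

Put the long-soled burnisher away in the half-covered steel keeper on the bench: tip it toe-down so that its sole, which is longer than the opening, passes in under the cover, then right it inside so that it stands flat on the keeper's floor with its toe under the cover and its handle upright through the opening. Keep hold of it until it stands flat, then let go; leave the short-soled burnisher standing where it is.

Things in the scene. Friction and masses are not known exactly. Their poses are not given: they have to be found in the camera images.
- long_mid (a point): Long burnisher: walnut sole, steel-faced below, 120 x 44 x 14 mm thick; on it a 24 mm square upright walnut handle, top 120 mm above the underside; 0.15 to 0.27 kg. Point on the handle's axis, 60 mm above the underside. z up the handle, -x to the toe, y across. Sole reaches 75 mm to the toe (-x), 45 mm to the heel (+x) from that axis. Starts standing on the bench, toe roughly to the robot's right (world -y).
- long_toe (a point): The middle of the long burnisher's toe end, half-way up the sole (7 mm above the underside), 75 mm along -x from the handle's axis. Same axes as long_mid.
- keeper: Keeper: steel box fixed on the bench, outside 173 x 92 x 67 mm (x, y, z), walls and floor 4 mm, inside 165 x 84 mm, 60 mm from floor to cover. Origin: centre of its underside, z up. A fixed 3 mm cover, top level with the rims, closes the -x side (to the robot's right) from x = -82.5 to -12.5 mm; from there to x = +82.5 mm it is open, a hole 95 x 84 mm. The toe belongs under the cover.
- short_mid (a point): Short burnisher, which stays where it is: same build, materials and handle, but its sole is only 68 x 44 mm (43 mm to the toe, 25 mm to the heel). Point on its handle's axis, 60 mm above its underside; axes as for the long one.
Not all that is in view belongs to the job. Leave any pink look-alike of the keeper alone. Leave any orange look-alike of the part that bears long_mid alone.

How it is judged:
By the outcome, as a careful person would: the job done as asked, in the order asked, and still so for the second after the job is handed in, with the robot touching nothing.
It also fails if it takes over 40 s, if anything falls off the work surface, if the arm or the gripper's body presses on something with over 40 N, if the wrist force passes 120 N, or if a joint passes its speed limit or range.

### The arm

A 7-joint arm with a two-finger parallel gripper is mounted at the origin on the work surface. World frame = base frame: x ahead of the robot, y to its left, z up, the work surface at z = 0. Lengths are in m, angles in rad, forces in N, time in s.
With the tool pointing down it reaches from about 0.4 to 0.875 m from the base axis. Payload 19.3 kg.
Tool frame: the origin (TCP) lies midway between the tips of the shut fingers; the grasp point (between the pads) lies behind it (bot.hold_point_z is the y of the grasp point in the tool frame, in m); y points along the fingers, x is the direction in which the jaws open and shut, and the axes are right-handed (so a half turn about y gives the same grasp; the last joint's range is limited). The gripper opens to 85 mm and grips with 20 to 120 N. Pads are 22 mm wide; open, the fingers measure 114 mm over their backs; the gripper's body (76 mm by 85 mm) begins 54 mm behind the grasp point. The pads swing forward as they close: fully open they stand 13 mm farther back than shut.
Start: joints at [-1.321, 0.521, -0.036, 1.599, 0.021, 1.021, -0.113], TCP at [0.197, 0.593, 0.231] pointing down, gripper open.
Joint ranges: [-2.91, 2.91], [-0.3, 2.13], [-1.5, 1.42], [0.17, 2.43], [-1.26, 4.41], [0.16, 1.93], [-2.52, 2.52]. Speed limits (rad/s): [1.89, 1.89, 2.39, 2.39, 3.01, 3.01, 3.01].

### API

Orientations are given as a rotation vector (axis times angle).
In Python, from rig import bot gives the robot as it stands.
- The arm moves only by the tool apply_moves, never from a script. Its argument "commands" is text: rows parted by semicolons, each of 7 numbers parted by spaces: the closure, from 0 (fully open) to 1 (shut), then the shift along the tool's x, y, z in cm, then the turn, a rotation vector about the tool's x, y, z in rad. A call has 1 to 20 rows; each row shifts and turns the commanded pose from where the row before left it, along the tool's axes as they then stand; what a row does not reach is not made up. A row lasts 1/10 s, in which the tool goes at most 50 mm and 8.59 degrees, less where a joint would pass 70% of its speed; a pose out of reach is approached as far as the arm can. A call is refused whole if a number of a shift passes 5 or a number of a turn 0.15, either way. A call with a gripper value outside its range is refused whole. The fingers move at their own pace and stop on an object; "squeeze" is the grip in N (left out, the last holds). Time passes only in rows, so rows that do not move let the fingers close. It gives the time, the measured TCP pose, the force and the opening at its end, in the units of the state.
- bot.sense(): the state, without advancing time (a new reading comes with each control period).
- bot.grab_frame(name): name is "side" or "top" or "wrist"; returns (picture, depth): 400x640x3 uint8, red, green, blue; 400x640 float32, m along the optical axis (not along the pixel's ray), 0 where there is no reading.
- bot.camera_info(name): a dict with "fx", "fy", "cx", "cy" (pixels), "dist" ([k1, k2, p1, p2, k3] as OpenCV has them; the pictures are not rectified), "eye" and "orientation" of the camera in the world; the wrist camera has in their place "T_tool_cam" (4x4, takes a point from camera to tool coordinates, whose origin is the TCP and whose axes are the tool frame's). Camera axes: x right, y down, z forward; pixel columns grow to the right and rows downward; lengths in m; the calibration is good to about 2 mm. A picture is of the moment at which its call begins: read the wrist's pose just before it. camera_info takes no time and is no camera call.
- bot.hand_in(): hands the job in, once; it reports no verdict.
The state is a dict: "clock": time; "joint_positions": joint angles; "qd": joint speeds; "effort": joint torques, N m; "eef_pos": TCP position; "orientation": TCP orientation; "wrist_force": force on the tool from outside, world axes, zero at the start; "ft_torque": the same for the moment, N m; "gripper_width": opening from 0.0 (shut) to 1.0 (fully open).
Only numpy, scipy, OpenCV 4.12 (cv2) and the standard library are available. Lean on these libraries where they do the work, as an engineer would, in place of code of your own. Each camera call takes 0.05 s, during which the arm holds its last target.

## Working session

There is one attempt and no reset: what is moved stays moved. The work goes in short steps, Python scripts to look and compute and a tool call to move; the robot and the scene stay as the last step left them, time stands still between calls to the robot, and variables do not carry over. Pictures are saved under pics/ and viewed, and the job is handed in when it is done.

Besides the shell and the picture viewer there is one more tool, called after "Request:" as name(argument=value, ...) on one line, values as JSON. apply_moves: Moves the arm, as the interface text tells. Its arguments: {"type":"object","properties":{"commands":{"type":"string"},"squeeze":{"type":"number"}},"required":["commands"]}

```bash
mkdir -p pics; ls; cat > h.py <<'E'
import numpy as np, cv2
from scipy.spatial.transform import Rotation as R
from rig import bot
def cam(n):
    c=bot.camera_info(n);K=np.array([[c['fx'],0,c['cx']],[0,c['fy'],c['cy']],[0,0,1]]);return c,K,np.array(c['dist'])
def pose(n,s=None):
    c,K,d=cam(n)
    if n=='wrist':
        s=s or bot.sense();T=np.eye(4);T[:3,:3]=R.from_rotvec(s['orientation']).as_matrix();T[:3,3]=s['eef_pos'];return T@np.array(c['T_tool_cam'])
    T=np.eye(4);o=np.array(c['orientation']);T[:3,:3]=o if o.shape==(3,3) else R.from_rotvec(o).as_matrix();T[:3,3]=c['eye'];return T
def grab(n,fn):
    T=pose(n);im,de=bot.grab_frame(n);cv2.imwrite('pics/'+fn+'.png',im[:,:,::-1]);np.savez('pics/'+fn+'.npz',im=im,de=de,T=T);return im,de,T
def ray(n,T,u,v):
    c,K,d=cam(n);p=cv2.undistortPoints(np.array([[[u,v]]],float),K,d)[0,0];return T[:3,3],T[:3,:3]@np.array([p[0],p[1],1])
def onz(n,T,u,v,z):
    o,r=ray(n,T,u,v);return o+r*(z-o[2])/r[2]
def dep(n,T,u,v,de):
    o,r=ray(n,T,u,v);return o+r*de[int(v),int(u)]
def proj(n,T,P):
    c,K,d=cam(n);Ti=np.linalg.inv(T);return cv2.projectPoints(np.atleast_2d(np.array(P,float)),cv2.Rodrigues(Ti[:3,:3])[0],Ti[:3,3],K,d)[0][:,0]
def crop(fn,u0,v0,w,hh,k,out):
    im=cv2.imread('pics/'+fn+'.png')[v0:v0+hh,u0:u0+w];cv2.imwrite('pics/'+out+'.png',cv2.resize(im,None,fx=k,fy=k,interpolation=cv2.INTER_CUBIC))
E
python3 - <<'E'
from h import *
print(bot.sense(), bot.hold_point_z)
for n in('side','top','wrist'): print(n,bot.camera_info(n))
grab('top','t0');grab('side','s0')
E
```

```text
pics
{'clock': 0.0, 'joint_positions': array([-1.32115778,  0.52201395, -0.03631986,  1.59999149,  0.02120668,
        1.02111028, -0.11278506]), 'qd': array([-0.00073756, -0.00019263,  0.00162563,  0.00152281, -0.00074901,
       -0.00133958, -0.00182137]), 'effort': array([ 5.74578426e-04, -9.27108836e+01,  1.97993517e+00, -3.69928551e+01,
        1.77953881e-02,  8.22471105e-03,  2.51480671e-06]), 'eef_pos': array([0.19644408, 0.59297253, 0.23073177]), 'orientation': array([-1.34445764, -0.96982662,  0.97126267]), 'wrist_force': array([ 0.8988425 , -0.43859941,  0.9068039 ]), 'ft_torque': array([-0.01075241,  0.04566694,  0.00176386]), 'gripper_width': 1.0024889186034323} -0.0187
side {'fx': 435.5460038130902, 'fy': 435.5460038130902, 'cx': 315.16224880821596, 'cy': 187.4705484776592, 'dist': array([-0.10885256,  0.        ,  0.        ,  0.        ,  0.        ]), 'eye': array([ 0.07794543, -0.57151762,  0.56486773]), 'orientation': array([-2.11241509,  0.64387151, -0.3640956 ])}
top {'fx': 404.84788834576455, 'fy': 404.84788834576455, 'cx': 324.3520850131527, 'cy': 199.68358219594592, 'dist': array([-0.03135116,  0.        ,  0.        ,  0.        ,  0.        ]), 'eye': array([0.3462267 , 0.01134329, 0.96434817]), 'orientation': array([-2.11423258,  2.14122952, -0.16323019])}
wrist {'fx': 306.5430743071932, 'fy': 306.5430743071932, 'cx': 322.16876146760006, 'cy': 195.69660527031132, 'dist': array([-0.00170565,  0.        ,  0.        ,  0.        ,  0.        ]), 'T_tool_cam': array([[ 9.99999714e-01, -6.79205671e-04,  3.32075849e-04,
        -1.12218337e-03],
       [-5.10478906e-04, -2.82592365e-01,  9.59239957e-01,
        -1.41648128e-01],
       [-5.57679119e-04, -9.59239852e-01, -2.82592631e-01,
         7.14157485e-02],
       [ 0.00000000e+00,  0.00000000e+00,  0.00000000e+00,
         1.00000000e+00]])}
```

View pics/t0.png

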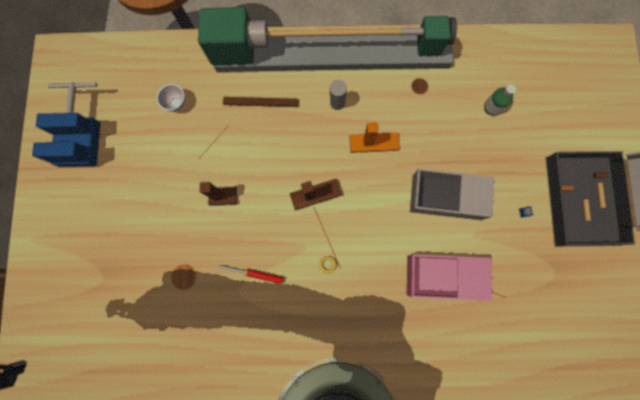

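View pics/s0.png

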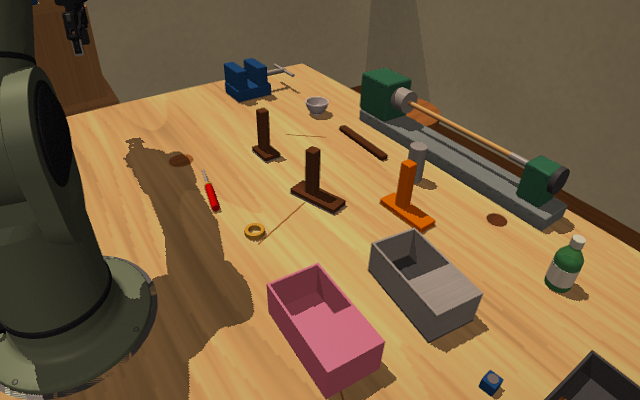

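The top view shows four candidates:
- Brown burnisher at (317,193) with the longer sole, about 52 px. I take this as the long one.
- Brown burnisher at (222,195), about 32 px. This is the short one.
- Orange look-alike at (374,142).
- Grey keeper at (453,194), with a pink look-alike at (450,277).

I'll check enlarged crops.

```bash
python3 - <<'E'
from h import *
crop('t0',270,155,100,70,8,'c1'); crop('t0',395,155,115,75,7,'c2')
crop('s0',230,95,230,140,3,'c3')
E
```

```text
(no output)
```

View pics/c1.png

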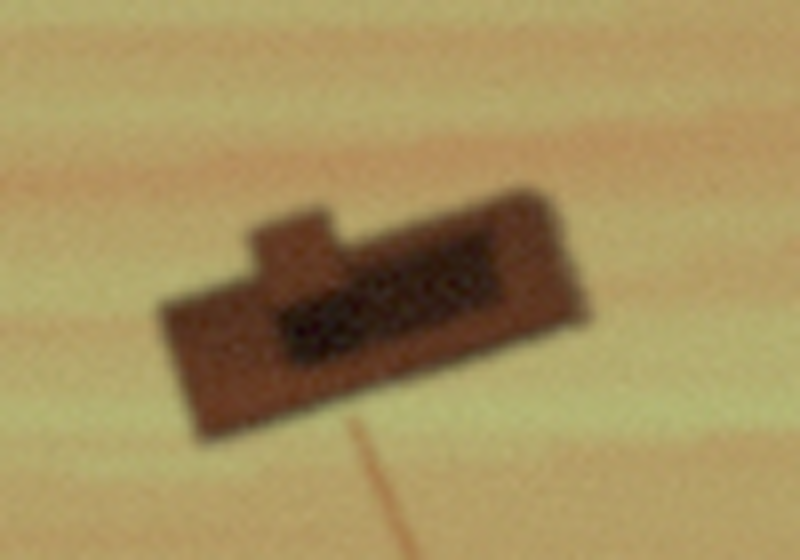

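View pics/c2.png

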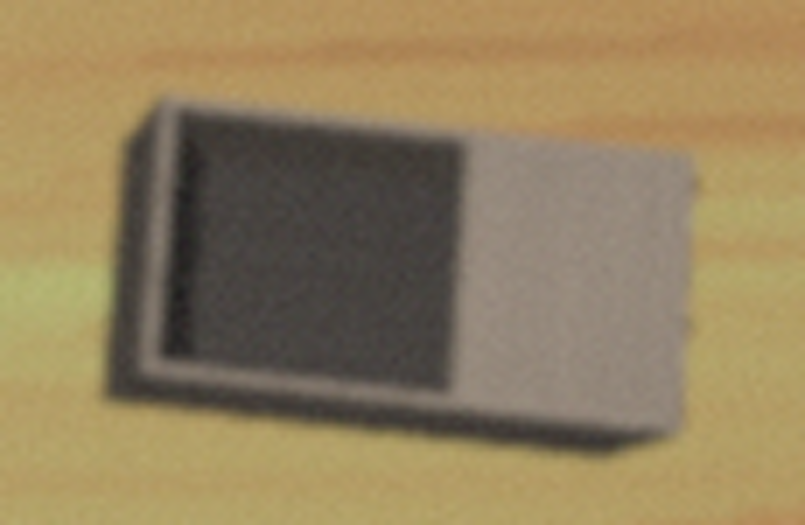

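View pics/c3.png

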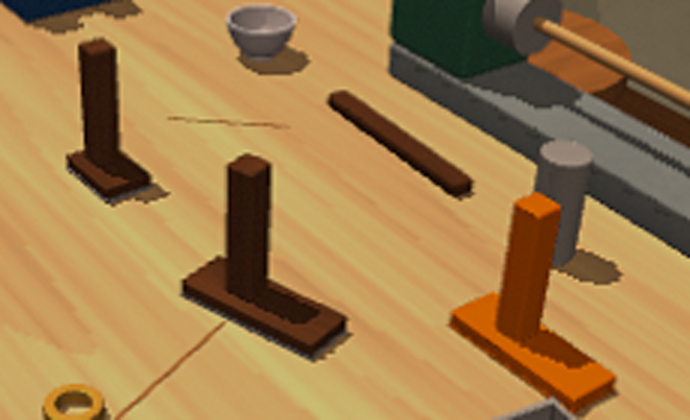

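```bash
python3 - <<'E'
from h import *
T=pose('top')
f=lambda p,k,o:((p[0]+.5)/k-.5+o[0],(p[1]+.5)/k-.5+o[1])
S=np.array([onz('top',T,*f(p,8,(270,155)),.014) for p in [(165,305),(545,188),(590,320),(205,440)]])
H=np.array([onz('top',T,*f(p,8,(270,155)),.12) for p in [(250,232),(328,207)]])
Kp=np.array([onz('top',T,*f(p,7,(395,155)),.067) for p in [(163,97),(694,155),(681,434),(138,374)]])
C=np.array([onz('top',T,*f(p,7,(395,155)),.067) for p in [(466,130),(450,392)]])
for n,A in(('S',S),('H',H),('K',Kp),('C',C)):
  print(n,A.round(4).tolist(), 'c',A.mean(0).round(4),'len',[round(float(np.linalg.norm(A[i]-A[(i+1)%len(A)])),4) for i in range(len(A))])
def ax(A): # heel dir  = left in image
  d=(A[0]+A[3]-A[1]-A[2])[:2]; return d/np.linalg.norm(d)
for A in(S,Kp): a=ax(A);print(a,np.degrees(np.arctan2(a[1],a[0])))
a=ax(S);print('handle axis (from sole ctr)',S.mean(0)[:2]+a*(-.06+.075))
d=np.load('pics/t0.npz')['de']
for p in[(308,186),(335,190),(295,200),(470,200),(440,190)]: print(p,dep('top',T,*p,d).round(4))
print('tool R',R.from_rotvec(bot.sense()['orientation']).as_matrix().round(3))
E
```

```text
S [[0.5247, 0.1053, 0.014], [0.5588, -0.0088, 0.014], [0.5184, -0.0215, 0.014], [0.4838, 0.0933, 0.014]] c [0.5214 0.0421 0.014 ] len [0.1191, 0.0424, 0.12, 0.0426]
H [[0.5243, 0.0722, 0.12], [0.5308, 0.0514, 0.12]] c [0.5275 0.0618 0.12  ] len [0.0218, 0.0218]
K [[0.5668, -0.1903, 0.067], [0.5452, -0.3616, 0.067], [0.4543, -0.3501, 0.067], [0.476, -0.1778, 0.067]] c [ 0.5106 -0.27    0.067 ] len [0.1727, 0.0916, 0.1737, 0.0916]
C [[0.5544, -0.2881, 0.067], [0.4688, -0.2772, 0.067]] c [ 0.5116 -0.2826  0.067 ] len [0.0863, 0.0863]
[-0.28721628  0.95786576] 106.69137169109192
[0.1252734  0.99212226] 82.80345515991584
handle axis (from sole ctr) [0.51713869 0.05643321]
(308, 186) [0.5188 0.0569 0.1199]
(335, 190) [ 0.5301 -0.0019  0.0124]
(295, 200) [0.5071 0.0939 0.0127]
(470, 200) [ 0.4921 -0.3031  0.0689]
(440, 190) [ 0.5282 -0.2553  0.0037]
tool R [[ 0.314 -0.    -0.949]
 [ 0.949 -0.001  0.314]
 [-0.001 -1.    -0.   ]]
```

```bash
cat > plan.py <<'E'
import numpy as np, heapq
# keeper frame x,z mm ; obj rects in obj frame (xmin,xmax,zmin,zmax)
obj=[(-75,45,0,14),(-12,12,0,120),(-12,12,80,160),(-43,43,154,250)]
obs=[(-300,300,-50,4),(-86.5,-82.5,0,67),(82.5,86.5,0,67),(-86.5,-12.5,64,67)]
def bpts(r,st=4):
    a,b,c,d=r;xs=np.linspace(a,b,max(2,int((b-a)/st)+1));zs=np.linspace(c,d,max(2,int((d-c)/st)+1))
    return np.vstack([np.c_[xs,0*xs+c],np.c_[xs,0*xs+d],np.c_[0*zs+a,zs],np.c_[0*zs+b,zs]])
def sd(P,r):
    dx=np.maximum(r[0]-P[...,0],P[...,0]-r[1]);dz=np.maximum(r[2]-P[...,1],P[...,1]-r[3])
    return np.hypot(np.maximum(dx,0),np.maximum(dz,0))+np.minimum(np.maximum(dx,dz),0)
OB=np.vstack([bpts(r) for r in obj]);SB=np.vstack([bpts(r) for r in obs])
def clr(x,z,t):
    c,s=np.cos(t),np.sin(t);M=np.array([[c,-s],[s,c]])
    P=OB@M.T+[x,z];Q=(SB-[x,z])@M
    return min(min(sd(P,r).min() for r in obs),min(sd(Q,r).min() for r in obj))
if __name__=='__main__':
    X=np.arange(-30,71,4);Z=np.arange(4.,190,4);TH=np.radians(np.arange(0,61,4))
    C=np.array([[[clr(x,z,t) for t in TH] for z in Z] for x in X])
    i=lambda x,z,t:(int(np.argmin(abs(X-x))),int(np.argmin(abs(Z-z))),int(np.argmin(abs(TH-t))))
    g=i(18,8,0);best={}
    pq=[(-C[g],0,g,None)];par={}
    while pq:
        w,n,u,p=heapq.heappop(pq)
        if u in par: continue
        par[u]=p;best[u]=-w
        for d in np.ndindex(3,3,3):
            v=tuple(np.array(u)+d-1)
            if min(v)<0 or any(v[k]>=C.shape[k] for k in range(3)) or v in par: continue
            heapq.heappush(pq,(max(w,-C[v]),n+1,v,u))
    # start: any with z>=160
    s=i(18,150,np.radians(40));print('bottleneck',best.get(s), 'goal clr',C[g])
    for cap in (8,7,6,5,4,3.5):
        # shortest path with clearance>=cap, with goal region z<=12
        from collections import deque
        q=deque([s]);pr={s:None};f=None
        while q:
            u=q.popleft()
            if Z[u[1]]<=cap+6 and u[2]==0 and 8<=X[u[0]]<=28: f=u;break
            for d in np.ndindex(3,3,3):
                v=tuple(np.array(u)+d-1)
                if min(v)<0 or any(v[k]>=C.shape[k] for k in range(3)) or v in pr or C[v]<cap: continue
                pr[v]=u;q.append(v)
        if f:
            print('cap',cap)
            L=[]
            while f: L.append(f);f=pr[f]
            for u in L[::-1]: print(X[u[0]],Z[u[1]],round(np.degrees(TH[u[2]])),round(C[u],1))
            break
E
python3 plan.py
```

```text
bottleneck 4.0 goal clr 4.0
cap 8
18 148.0 40 32.8
18 144.0 36 32.9
22 140.0 32 33.3
26 136.0 28 33.8
30 132.0 24 34.5
34 128.0 20 35.3
38 124.0 16 36.3
42 120.0 12 37.4
46 116.0 8 38.6
50 112.0 4 39.8
54 108.0 0 41.0
58 104.0 4 31.8
62 100.0 8 22.6
66 96.0 12 14.4
70 92.0 16 11.3
70 88.0 20 9.7
70 84.0 24 8.3
66 80.0 28 8.9
62 76.0 28 10.4
58 72.0 28 12.0
54 68.0 24 9.4
50 64.0 24 10.5
46 60.0 24 8.5
42 56.0 28 9.3
38 52.0 32 8.3
34 48.0 28 8.8
30 44.0 24 9.5
26 40.0 20 10.3
22 36.0 16 11.3
18 32.0 12 10.6
14 28.0 8 8.8
14 24.0 4 11.4
10 20.0 0 10.5
10 16.0 0 10.5
10 12.0 0 8.0
```

Request:
apply_moves(commands="0 0 0 0 0 0 0; 0 0 -2 0 0 0 0; 0 -3 0 0 0 0.1 0")

```text
clock: 0.4
eef_pos: [0.1876, 0.5669, 0.2525]
orientation: [-1.377, -0.896, 0.892]
wrist_force: [-0.6, -0.8, 0.1]
gripper_width: 0.996
```

```bash
cat >> h.py <<'E'
from scipy.spatial.transform import Slerp
def rows(P,Rt,n,cl,P0=None,R0=None):
    s=bot.sense()
    if P0 is None: P0=s['eef_pos'];R0=R.from_rotvec(s['orientation'])
    P=np.array(P,float);out=[];p=np.array(P0);r=R0
    rv=(R0.inv()*Rt).as_rotvec()
    for k in range(1,n+1):
        tp=P0+(P-P0)*k/n;tr=R0*R.from_rotvec(rv*k/n)
        d=(r.inv().apply(tp-p)*100).round(2);w=(r.inv()*tr).as_rotvec().round(3)
        out.append(' '.join([f'{cl:g}']+[f'{v:g}' for v in np.r_[d,w]+0.]))
        p=p+r.apply(d/100);r=r*R.from_rotvec(w)
    print('; '.join(out));print('end',p.round(4),'err deg',np.degrees((r.inv()*Rt).magnitude()).round(2));return p,r
def tool(hdeg,tilt=0):
    "tool z toward heel dir hdeg; tilt rad toe-down"
    a=np.radians(hdeg);h=np.array([np.cos(a),np.sin(a),0]);u=np.array([0,0,1.])
    hx=h*np.cos(tilt)+u*np.sin(tilt);up=u*np.cos(tilt)-h*np.sin(tilt)
    return R.from_matrix(np.c_[np.cross(-up,hx),-up,hx])
E
python3 - <<'E'
from h import *
print(bot.sense()['joint_positions'].round(3))
rows([0.517,0.057,0.23],tool(106.7),14,0)
E
```

```text
[-1.34   0.454 -0.015  1.656  0.008  1.029 -0.207]
0 -2.37 0.15 -3.63 0 0.061 0; 0 -2.14 0.15 -3.77 0 0.062 0; 0 -1.9 0.15 -3.9 0 0.061 0; 0 -1.66 0.15 -4.01 -0.001 0.061 0.001; 0 -1.42 0.16 -4.1 0 0.062 0; 0 -1.15 0.16 -4.17 0 0.061 0; 0 -0.9 0.15 -4.25 0 0.062 0; 0 -0.64 0.16 -4.29 0 0.061 0; 0 -0.37 0.16 -4.32 0 0.061 0.001; 0 -0.11 0.15 -4.33 0 0.062 0; 0 0.16 0.16 -4.33 -0.001 0.061 0; 0 0.42 0.16 -4.32 0 0.061 0; 0 0.69 0.16 -4.28 0 0.062 0; 0 0.95 0.16 -4.23 0 0.061 0
end [0.517 0.057 0.23 ] err deg 0.03
```

Request:
apply_moves(commands="0 -2.37 0.15 -3.63 0 0.061 0; 0 -2.14 0.15 -3.77 0 0.062 0; 0 -1.9 0.15 -3.9 0 0.061 0; 0 -1.66 0.15 -4.01 0 0.061 0; 0 -1.42 0.16 -4.1 0 0.062 0; 0 -1.15 0.16 -4.17 0 0.061 0; 0 -0.9 0.15 -4.25 0 0.062 0; 0 -0.64 0.16 -4.29 0 0.061 0; 0 -0.37 0.16 -4.32 0 0.061 0; 0 -0.11 0.15 -4.33 0 0.062 0; 0 0.16 0.16 -4.33 0 0.061 0; 0 0.42 0.16 -4.32 0 0.061 0; 0 0.69 0.16 -4.28 0 0.062 0; 0 0.95 0.16 -4.23 0 0.061 0; 0 0 0 0 0 0 0; 0 0 0 0 0 0 0")

```text
clock: 2.0
eef_pos: [0.5167, 0.0542, 0.2292]
orientation: [-1.559, -0.227, 0.228]
wrist_force: [-0.4, 1.2, -0.3]
gripper_width: 1.001
```

```bash
python3 - <<'E'
from h import *
print(bot.sense()['joint_positions'].round(3))
im,de,T=grab('wrist','w1')
c=onz('wrist',T,320,300,.12);print(c)
print(proj('wrist',T,[[.517,.057,.12]]))
rows([0.517,0.057,0.23],tool(106.7),4,0)
E
```

```text
[-0.504  0.378  0.373  1.893 -0.172  0.903  0.243]
[ 0.54476045 -0.04825122  0.12      ]
[[323.84740003 189.27382754]]
0 0.03 -0.02 0.04 0 0 0; 0 0.03 -0.02 0.03 0 0 0; 0 0.03 -0.01 0.04 0 0.001 0; 0 0.02 -0.02 0.04 0 0 -0.001
end [0.517 0.057 0.23 ] err deg 0.03
```

View pics/w1.png

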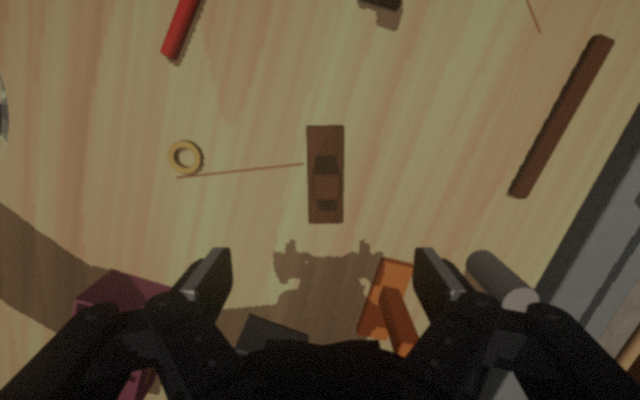

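```bash
python3 - <<'E'
from h import *
crop('w1',285,110,80,130,4.5,'c4')
E
```

```text
(no output)
```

View pics/c4.png

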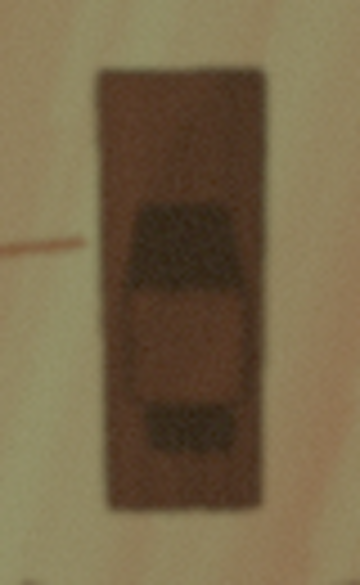

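```bash
python3 - <<'E'
from h import *
T=np.load('pics/w1.npz')['T'];g=lambda x,y:((x+.5)/4.5-.5+285,(y+.5)/4.5-.5+110)
print('handle top',onz('wrist',T,*g(188,346),.12).round(4))
q=[onz('wrist',T,*g(*p),.014) for p in[(97,72),(264,72),(263,508),(107,508)]]
q=np.array(q);print(q.round(4), np.linalg.norm(q[0]-q[3]),np.linalg.norm(q[0]-q[1]))
d=q[0]+q[1]-q[2]-q[3];print(np.degrees(np.arctan2(d[1],d[0])), q.mean(0)+.015*d/np.linalg.norm(d))
E
```

```text
handle top [0.5184 0.0599 0.12  ]
[[ 0.4849  0.0956  0.014 ]
 [ 0.5254  0.1077  0.014 ]
 [ 0.561  -0.0047  0.014 ]
 [ 0.5196 -0.0171  0.014 ]] 0.11789619304950257 0.04219918935851784
107.34771265232182 [0.5182472  0.05970596 0.014     ]
```

```bash
python3 - <<'E'
from h import *
rows([0.518,0.0588,0.081],tool(107),6,0)
E
```

```text
0 0.04 2.47 0.05 0 -0.001 0; 0 0.05 2.47 0.05 0 0 0; 0 0.04 2.47 0.04 0 -0.001 0; 0 0.05 2.48 0.05 0 -0.001 0; 0 0.05 2.47 0.05 0 -0.001 0; 0 0.04 2.47 0.05 0 0 -0.001
end [0.518  0.0588 0.081 ] err deg 0.04
```

Request:
apply_moves(commands="0 0.04 2.47 0.05 0 0 0; 0 0.05 2.47 0.05 0 0 0; 0 0.04 2.47 0.05 0 0 0; 0 0.05 2.48 0.05 0 0 0; 0 0.05 2.47 0.05 0 0 0; 0 0.04 2.47 0.05 0 0 0; 0 0 0 0 0 0 0")

```text
clock: 2.75
eef_pos: [0.5165, 0.0598, 0.0791]
orientation: [-1.558, -0.228, 0.234]
wrist_force: [-0.4, -1.8, -0.9]
gripper_width: 1.0
```

```bash
python3 - <<'E'
from h import *
rows([0.518,0.0588,0.081],tool(107),1,0)
grab('side','s1'); grab('wrist','w2')
crop('s1',230,50,200,170,4,'c5')
E
```

```text
0 0.12 -0.19 -0.14 -0.001 -0.002 -0.004
end [0.518  0.0588 0.081 ] err deg 0.03
```

View pics/c5.png

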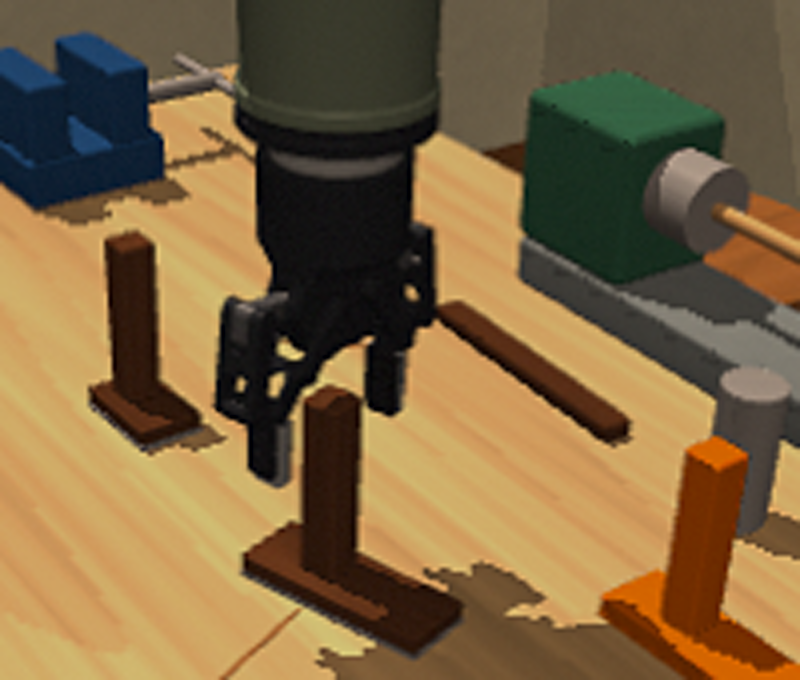

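View pics/w2.png

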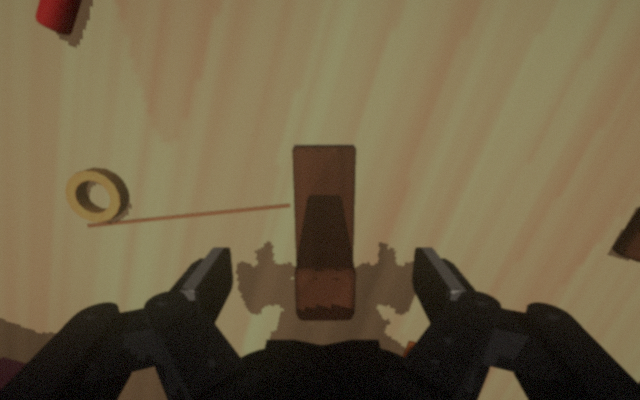

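Request:
apply_moves(commands="0 0.1 -0.2 -0.1 0 0 0; 1 0 0 0 0 0 0; 1 0 0 0 0 0 0; 1 0 0 0 0 0 0; 1 0 0 0 0 0 0; 1 0 0 0 0 0 0; 1 0 0 0 0 0 0; 1 0 0 0 0 0 0; 1 0 0 0 0 0 0", squeeze=80)

```text
clock: 3.75
eef_pos: [0.5195, 0.058, 0.0835]
orientation: [-1.558, -0.229, 0.229]
wrist_force: [-1.2, -0.1, 7.3]
gripper_width: 0.273
```

```bash
python3 - <<'E'
from h import *
s=bot.sense();print(s['gripper_width'],s['eef_pos'],s['wrist_force'])
grab('side','s2'); crop('s2',230,50,200,170,4,'c6')
E
```

```text
0.27250266707349985 [0.51954018 0.05799378 0.08347792] [-1.24098294 -0.12639887  7.33024416]
```

View pics/c6.png

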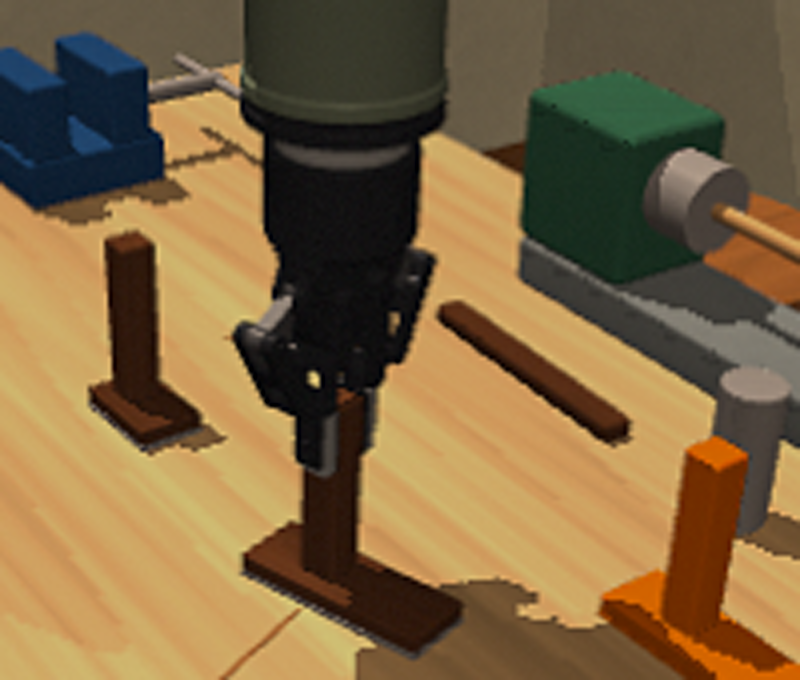

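```bash
cat >> h.py <<'E'
KC=np.array([.5106,-.270]);KD=82.8;TZ=.0835;TOZ=0.0
def tgt(x,z,deg,y=0):
    t=np.radians(deg);a=np.radians(KD);h=np.array([np.cos(a),np.sin(a),0]);l=np.array([-np.sin(a),np.cos(a),0]);u=np.array([0,0,1.])
    o=np.r_[KC,0]+h*x/1000+l*y/1000+u*z/1000
    hx=h*np.cos(t)+u*np.sin(t);up=u*np.cos(t)-h*np.sin(t)
    return o+TZ*up-TOZ*hx, tool(KD,t)
E
python3 - <<'E'
from h import *
s=bot.sense()
p,r=rows([0.5195,.058,.245],tool(107),5,1)
rows(*tgt(70,160,0),12,1,p,r)
E
```

```text
1 0 -3.23 0 0 -0.001 0; 1 0 -3.23 0 0 -0.001 0; 1 0 -3.23 0 0 -0.001 0; 1 0 -3.23 0.01 0 -0.001 0; 1 0 -3.23 0 0 -0.001 0
end [0.5195 0.058  0.245 ] err deg 0.01
1 -0.63 0.01 -2.06 0 0.035 0; 1 -0.56 0.01 -2.08 0 0.035 0; 1 -0.49 0.02 -2.1 0 0.036 0; 1 -0.41 0.01 -2.12 0 0.035 0; 1 -0.33 0.01 -2.12 0 0.035 0; 1 -0.26 0.01 -2.14 0 0.035 0; 1 -0.19 0.01 -2.15 0 0.035 0; 1 -0.11 0.02 -2.15 0 0.036 0; 1 -0.03 0.01 -2.16 0 0.035 0; 1 0.04 0.01 -2.15 0 0.035 0; 1 0.11 0.01 -2.15 0 0.035 0; 1 0.2 0.02 -2.15 0 0.036 0
end [ 0.5194 -0.2006  0.2435] err deg 0.03
```

Request:
apply_moves(commands="1 0 -1.2 0 0 0 0; 1 0 -3 0 0 0 0; 1 0 -4 0 0 0 0; 1 0 -4 0 0 0 0; 1 0 -4 0 0 0 0; 1 -0.6 0 -2.06 0 0.035 0; 1 -0.56 0 -2.08 0 0.035 0; 1 -0.49 0 -2.1 0 0.035 0; 1 -0.41 0 -2.12 0 0.035 0; 1 -0.33 0 -2.12 0 0.035 0; 1 -0.26 0 -2.14 0 0.035 0; 1 -0.19 0 -2.15 0 0.035 0; 1 -0.11 0 -2.15 0 0.035 0; 1 -0.03 0 -2.16 0 0.035 0; 1 0.04 0 -2.15 0 0.035 0; 1 0.11 0 -2.15 0 0.035 0; 1 0.2 0 -2.15 0 0.035 0; 1 0 0 0 0 0 0; 1 0 0 0 0 0 0", squeeze=80)

```text
clock: 5.7
eef_pos: [0.5181, -0.201, 0.2449]
orientation: [-1.568, 0.102, -0.101]
wrist_force: [0.0, 0.6, -1.7]
gripper_width: 0.27
```

```bash
python3 - <<'E'
from h import *
s=bot.sense();print(s['clock'],s['joint_positions'].round(3),s['wrist_force'].round(1),s['ft_torque'].round(2))
print(s['eef_pos'].round(4),tgt(70,160,0)[0].round(4),np.degrees((tool(KD).inv()*R.from_rotvec(s['orientation'])).as_rotvec()).round(2))
grab('side','s3'); crop('s3',280,80,200,220,3,'c7');grab('top','t3'); crop('t3',350,130,180,110,4,'c8')
E
```

```text
5.7 [-0.124  0.444  0.536  1.79  -0.267  0.981  0.39 ] [ 0.   0.6 -1.7] [ 0.01 -0.01 -0.  ]
[ 0.5181 -0.201   0.2449] [ 0.5194 -0.2006  0.2435] [0.   0.21 0.05]
```

View pics/c7.png

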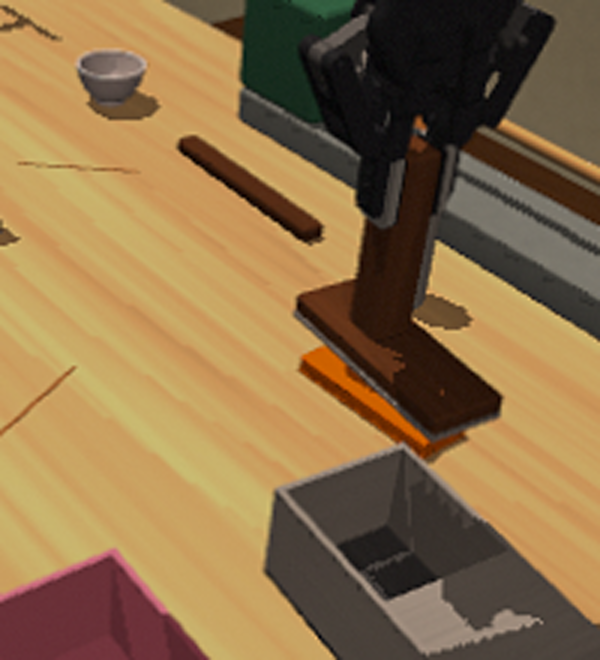

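View pics/c8.png

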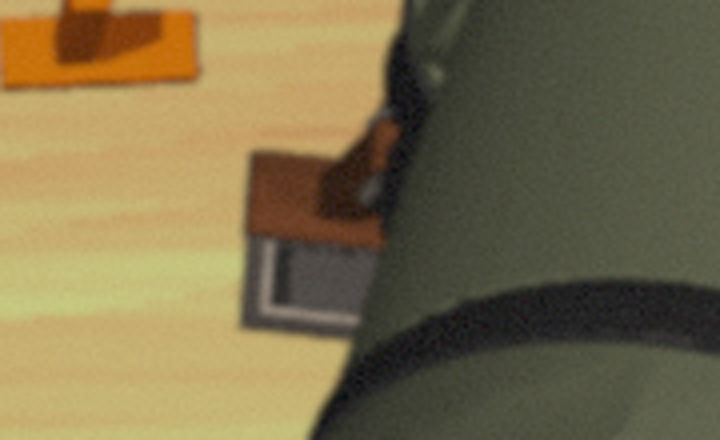

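```bash
cat >> h.py <<'E'
def boxc(a,b,c,d,e,f): return np.array([[x,y,z] for x in(a,b) for y in(c,d) for z in(e,f)])/1000
E12=[(0,1),(0,2),(0,4),(1,3),(1,5),(2,3),(2,6),(3,7),(4,5),(4,6),(5,7),(6,7)]
def overlay(fn,n,out,u0,v0,w,hh,k,dz=0,pitch=0,du=0,s=None):
    f=np.load('pics/'+fn+'.npz');T=f['T'];im=f['im'][v0:v0+hh,u0:u0+w,::-1];im=cv2.resize(im,None,fx=k,fy=k,interpolation=cv2.INTER_CUBIC)
    s=s or bot.sense();Rt=R.from_rotvec(s['orientation']);m=Rt.as_matrix();Ro=np.c_[m[:,2],-m[:,0],-m[:,1]]
    Ro=Ro@R.from_rotvec([0,-np.radians(pitch),0]).as_matrix()
    o=s['eef_pos']+m[:,1]*(TZ+du)+m[:,2]*dz
    a=np.radians(KD);Rk=np.array([[np.cos(a),-np.sin(a),0],[np.sin(a),np.cos(a),0],[0,0,1]])
    for B,Q,t,col in[(boxc(-75,45,-22,22,0,14),Ro,o,(0,255,0)),(boxc(-12,12,-12,12,14,120),Ro,o,(0,255,255)),(boxc(-86.5,86.5,-46,46,0,67),Rk,np.r_[KC,0],(255,0,0)),(boxc(-12.5,82.5,-42,42,4,67),Rk,np.r_[KC,0],(255,0,255))]:
        q=(proj(n,T,B@Q.T+t)-[u0,v0]+.5)*k-.5
        for i,j in E12: cv2.line(im,tuple(int(v) for v in q[i].round()),tuple(int(v) for v in q[j].round()),col,1)
    cv2.imwrite('pics/'+out+'.png',im)
E
python3 - <<'E'
from h import *
overlay('s3','side','o1',330,100,200,200,4*.95)
overlay('t3','top','o2',390,140,120,90,6)
E
```

```text
(no output)
```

View pics/o1.png

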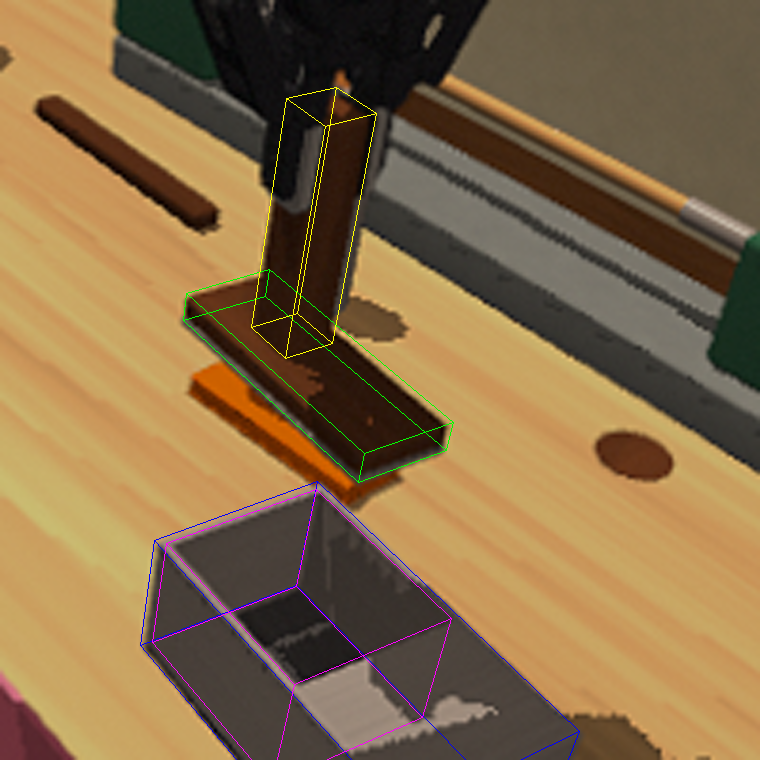

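View pics/o2.png

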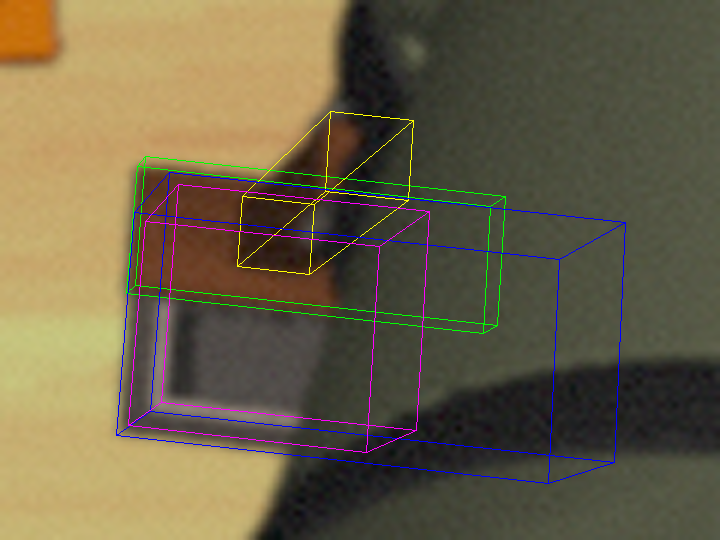

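```bash
python3 - <<'E'
from plan import *
W=[(70,160,0),(70,130,16),(70,92,18),(69,84,24),(62,76,28),(50,64,27),(42,56,29),(36,50,29),(26,40,20),(15,29,8),(12,22,0),(12,10,0)]
for a,b in zip(W,W[1:]):
    print(a,b,[round(clr(*(np.array(a)+(np.array(b)-a)*t)*[1,1,np.pi/180]),1) for t in np.linspace(0,1,5)])
from scipy.optimize import minimize
for k in range(2,11):
    x,z,t=W[k]
    best=max(((clr(x+i,z,np.radians(t+j)),x+i,t+j) for i in range(-12,13,2) for j in range(-10,13,2)))
    print(z,W[k],best)
E
```

```text
(70, 160, 0) (70, 130, 16) [np.float64(93.0), np.float64(80.6), np.float64(68.1), np.float64(55.7), np.float64(43.6)]
(70, 130, 16) (70, 92, 18) [np.float64(43.6), np.float64(33.9), np.float64(24.6), np.float64(16.2), np.float64(11.2)]
(70, 92, 18) (69, 84, 24) [np.float64(11.2), np.float64(10.2), np.float64(9.1), np.float64(7.8), np.float64(7.3)]
(69, 84, 24) (62, 76, 28) [np.float64(7.3), np.float64(5.9), np.float64(6.2), np.float64(8.1), np.float64(10.4)]
(62, 76, 28) (50, 64, 27) [np.float64(10.4), np.float64(11.3), np.float64(12.3), np.float64(13.3), np.float64(12.1)]
(50, 64, 27) (42, 56, 29) [np.float64(12.1), np.float64(11.5), np.float64(11.0), np.float64(10.5), np.float64(10.0)]
(42, 56, 29) (36, 50, 29) [np.float64(10.0), np.float64(9.4), np.float64(8.8), np.float64(8.5), np.float64(8.6)]
(36, 50, 29) (26, 40, 20) [np.float64(8.6), np.float64(8.8), np.float64(9.9), np.float64(10.1), np.float64(10.3)]
(26, 40, 20) (15, 29, 8) [np.float64(10.3), np.float64(11.3), np.float64(12.2), np.float64(11.0), np.float64(9.9)]
(15, 29, 8) (12, 22, 0) [np.float64(9.9), np.float64(10.4), np.float64(11.0), np.float64(11.7), np.float64(12.5)]
(12, 22, 0) (12, 10, 0) [np.float64(12.5), np.float64(12.5), np.float64(12.0), np.float64(9.0), np.float64(6.0)]
92 (70, 92, 18) (np.float64(24.82628826901929), 82, 8)
84 (69, 84, 24) (np.float64(19.384632716833515), 71, 36)
76 (62, 76, 28) (np.float64(22.12399316547328), 58, 40)
64 (50, 64, 27) (np.float64(17.363313074212215), 46, 33)
56 (42, 56, 29) (np.float64(14.570985758077164), 32, 29)
50 (36, 50, 29) (np.float64(14.303630369447543), 26, 25)
40 (26, 40, 20) (np.float64(16.132476573236794), 22, 12)
29 (15, 29, 8) (np.float64(18.5), 19, 0)
22 (12, 22, 0) (np.float64(18.0), 18, 0)
```

```bash
python3 - <<'E'
from plan import *
W=[(70,160,0),(72,140,24),(72,112,38),(71,84,38),(59,76,40),(46,64,33),(33,56,29),(27,50,25),(22,40,12),(19,29,0),(18,8,0)]
for a,b in zip(W,W[1:]):
    print(a,b,[round(float(clr(*(np.array(a)+(np.array(b)-a)*t)*[1,1,np.pi/180])),1) for t in np.linspace(0,1,5)])
E
python3 - <<'E'
from h import *
s=bot.sense();p=s['eef_pos'];r=R.from_rotvec(s['orientation'])
p,r=rows(*tgt(72,140,24,),5,1,p,r)
p,r=rows(*tgt(72,112,38),4,1,p,r)
E
```

```text
(70, 160, 0) (72, 140, 24) [93.0, 80.6, 68.2, 56.3, 45.4]
(72, 140, 24) (72, 112, 38) [45.4, 36.2, 28.7, 24.1, 19.5]
(72, 112, 38) (71, 84, 38) [19.5, 16.8, 16.3, 18.0, 20.5]
(71, 84, 38) (59, 76, 40) [20.5, 20.8, 21.1, 21.5, 22.0]
(59, 76, 40) (46, 64, 33) [22.0, 21.2, 19.8, 18.7, 17.4]
(46, 64, 33) (33, 56, 29) [17.4, 16.8, 16.1, 15.3, 14.8]
(33, 56, 29) (27, 50, 25) [14.8, 14.2, 14.0, 14.2, 14.3]
(27, 50, 25) (22, 40, 12) [14.3, 15.0, 15.3, 15.8, 16.1]
(22, 40, 12) (19, 29, 0) [16.1, 16.7, 17.2, 17.8, 18.5]
(19, 29, 0) (18, 8, 0) [18.5, 18.8, 14.5, 9.2, 4.0]
1 0.02 0.57 -0.65 0.084 0 0; 1 0.02 0.52 -0.7 0.083 -0.001 0; 1 0.02 0.46 -0.73 0.084 0 0; 1 0.02 0.4 -0.77 0.084 0 0; 1 0.01 0.33 -0.81 0.083 -0.001 0
end [ 0.5153 -0.2323  0.2162] err deg 0.03
1 0 0.7 -0.79 0.061 0 0; 1 0 0.65 -0.83 0.061 0 0; 1 0 0.6 -0.87 0.062 0 0; 1 0 0.55 -0.9 0.061 0 0
end [ 0.5131 -0.2496  0.1778] err deg 0.02
```

Request:
apply_moves(commands="1 0.02 0.57 -0.65 0.084 0 0; 1 0.02 0.52 -0.7 0.084 0 0; 1 0.02 0.46 -0.73 0.084 0 0; 1 0.02 0.4 -0.77 0.084 0 0; 1 0.01 0.33 -0.81 0.084 0 0; 1 0 0.7 -0.79 0.061 0 0; 1 0 0.65 -0.83 0.061 0 0; 1 0 0.6 -0.87 0.061 0 0; 1 0 0.55 -0.9 0.061 0 0; 1 0 0 0 0 0 0; 1 0 0 0 0 0 0")

```text
clock: 6.9
eef_pos: [0.5133, -0.2497, 0.1779]
orientation: [-0.907, 0.058, -0.119]
wrist_force: [0.8, 0.6, -2.1]
gripper_width: 0.272
```

```bash
python3 - <<'E'
from h import *
s=bot.sense();P,Q=tgt(72,112,38)
print(s['clock'],s['joint_positions'].round(3),s['wrist_force'].round(1),s['eef_pos'].round(4),P.round(4),np.degrees((Q.inv()*R.from_rotvec(s['orientation'])).as_rotvec()).round(2))
grab('side','s4');overlay('s4','side','o3',330,130,200,200,3.8)
E
```

```text
6.9 [ 0.481  0.742  0.279  1.598 -0.741  1.348  0.968] [ 0.8  0.6 -2.1] [ 0.5133 -0.2497  0.1779] [ 0.5132 -0.2496  0.1778] [-0.02  0.11 -0.05]
```

View pics/o3.png

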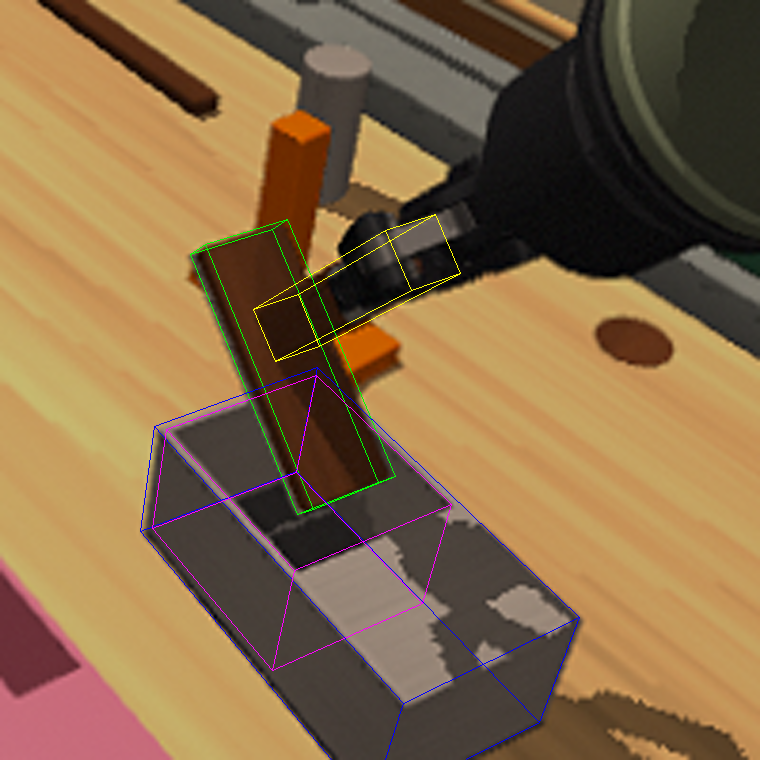

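```bash
python3 - <<'E'
from h import *
s=bot.sense();p=s['eef_pos'];r=R.from_rotvec(s['orientation'])
for w,n in[((71,84,38),3),((59,76,40),2),((46,64,33),3),((33,56,29),3)]:
    p,r=rows(*tgt(*w),n,1,p,r)
E
```

```text
1 -0.02 0.73 -0.62 0 0 0; 1 -0.01 0.72 -0.62 0 0 0.001; 1 -0.02 0.73 -0.62 0.001 -0.001 0
end [ 0.513  -0.2506  0.1498] err deg 0.03
1 0 -0.05 -0.86 0.017 0 0; 1 0 -0.07 -0.87 0.018 0 0
end [ 0.5113 -0.2648  0.14  ] err deg 0.03
1 0 0.05 -0.25 -0.041 0 0; 1 0 0.06 -0.24 -0.041 0 0; 1 0 0.07 -0.25 -0.041 0 0
end [ 0.5107 -0.2695  0.134 ] err deg 0.03
1 0 -0.01 -0.31 -0.023 0 0; 1 0 0.01 -0.32 -0.023 0 0; 1 0 0 -0.31 -0.023 0 0
end [ 0.5097 -0.2774  0.1291] err deg 0.03
```

Request:
apply_moves(commands="1 -0.02 0.73 -0.62 0 0 0; 1 -0.02 0.73 -0.62 0 0 0; 1 -0.02 0.73 -0.62 0 0 0; 1 0 -0.05 -0.86 0.018 0 0; 1 0 -0.07 -0.87 0.018 0 0; 1 0 0.05 -0.25 -0.041 0 0; 1 0 0.06 -0.25 -0.041 0 0; 1 0 0.07 -0.25 -0.041 0 0; 1 0 0 -0.31 -0.023 0 0; 1 0 0 -0.31 -0.023 0 0; 1 0 0 -0.31 -0.023 0 0; 1 0 0 0 0 0 0")

```text
clock: 8.15
eef_pos: [0.5091, -0.2781, 0.1284]
orientation: [-1.062, 0.068, -0.116]
wrist_force: [0.7, 0.6, -1.9]
gripper_width: 0.277
```

```bash
python3 - <<'E'
from h import *
s=bot.sense();P,Q=tgt(33,56,29)
print(s['clock'],s['joint_positions'].round(3),s['wrist_force'].round(1),s['eef_pos'].round(4),P.round(4),np.degrees((Q.inv()*R.from_rotvec(s['orientation'])).as_rotvec()).round(2))
grab('side','s5');overlay('s5','side','o4',330,130,200,200,3.8)
p=s['eef_pos'];r=R.from_rotvec(s['orientation'])
for w,n in[((27,50,25),2),((22,40,12),4),((19,29,0),4),((18,10,0),3)]:
    p,r=rows(*tgt(*w),n,1,p,r)
E
```

```text
8.15 [ 0.435  0.766  0.321  1.635 -0.7    1.187  0.984] [ 0.7  0.6 -1.9] [ 0.5091 -0.2781  0.1284] [ 0.5097 -0.2774  0.129 ] [ 0.06  0.11 -0.06]
1 0.03 0.12 -0.07 -0.035 -0.001 0; 1 0.02 0.11 -0.06 -0.036 -0.001 0.001
end [ 0.5096 -0.2782  0.1257] err deg 0.01
1 0 0.23 0.25 -0.057 0 0; 1 0 0.21 0.26 -0.056 0 0; 1 0 0.2 0.28 -0.057 0 0; 1 0 0.18 0.28 -0.057 0 0
end [ 0.5112 -0.2654  0.1217] err deg 0.01
1 0 0.3 0.3 -0.052 0 0; 1 0 0.28 0.32 -0.053 0 0; 1 0 0.27 0.34 -0.052 0 0; 1 0 0.25 0.34 -0.052 0 0
end [ 0.513  -0.2512  0.1125] err deg 0.01
1 0 0.63 -0.03 0 0 0; 1 0 0.63 -0.04 0 0 0; 1 0 0.64 -0.03 0 0 0
end [ 0.5128 -0.2522  0.0935] err deg 0.01
```

View pics/o4.png

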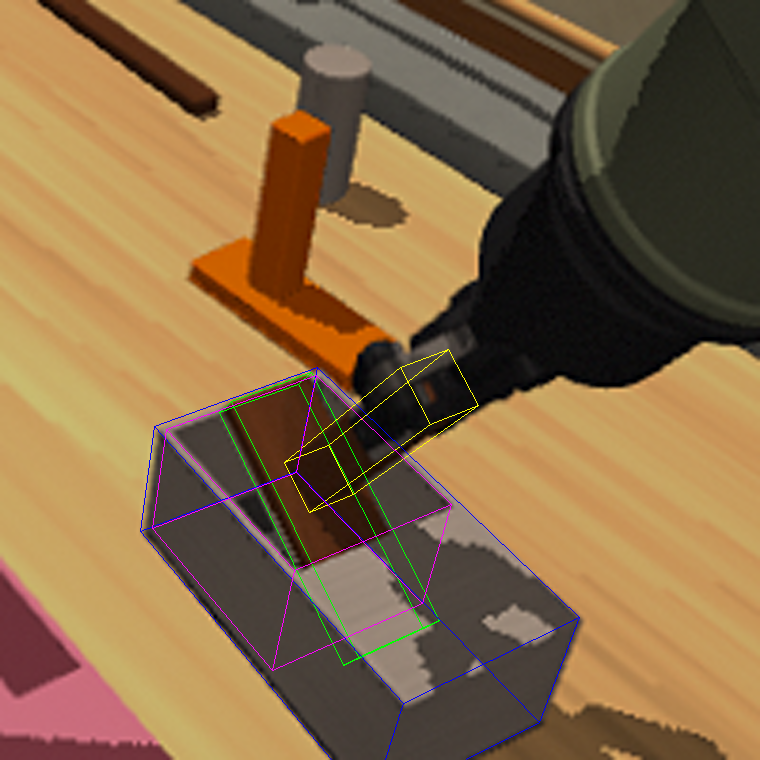

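Request:
apply_moves(commands="1 0.02 0.12 -0.07 -0.035 0 0; 1 0.02 0.12 -0.07 -0.035 0 0; 1 0 0.23 0.25 -0.057 0 0; 1 0 0.21 0.26 -0.057 0 0; 1 0 0.2 0.28 -0.057 0 0; 1 0 0.18 0.28 -0.057 0 0; 1 0 0.3 0.3 -0.052 0 0; 1 0 0.28 0.32 -0.052 0 0; 1 0 0.27 0.34 -0.052 0 0; 1 0 0.25 0.34 -0.052 0 0; 1 0 0 0 0 0 0; 1 0 0.6 0 0 0 0; 1 0 0.6 0 0 0 0; 1 0 0 0 0 0 0; 1 0 0 0 0 0 0")

```text
clock: 9.7
eef_pos: [0.5125, -0.2517, 0.1003]
orientation: [-1.566, 0.102, -0.101]
wrist_force: [-0.8, -0.3, -1.5]
gripper_width: 0.272
```

```bash
python3 - <<'E'
from h import *
s=bot.sense();P,Q=tgt(18,16,0)
print(s['clock'],s['wrist_force'].round(1),s['eef_pos'].round(4),P.round(4),np.degrees((Q.inv()*R.from_rotvec(s['orientation'])).as_rotvec()).round(2))
grab('side','s6');overlay('s6','side','o5',330,130,200,200,3.8)
crop('s6',330,130,200,200,3.8,'c9')
rows(*tgt(18,8,0),2,1)
E
```

```text
9.7 [-0.8 -0.3 -1.5] [ 0.5125 -0.2517  0.1003] [ 0.5129 -0.2521  0.0995] [0.14 0.21 0.03]
1 0.01 0.45 -0.02 -0.001 -0.002 0; 1 0.01 0.44 -0.03 -0.001 -0.001 0
end [ 0.5128 -0.2522  0.0915] err deg 0.03
```

View pics/o5.png

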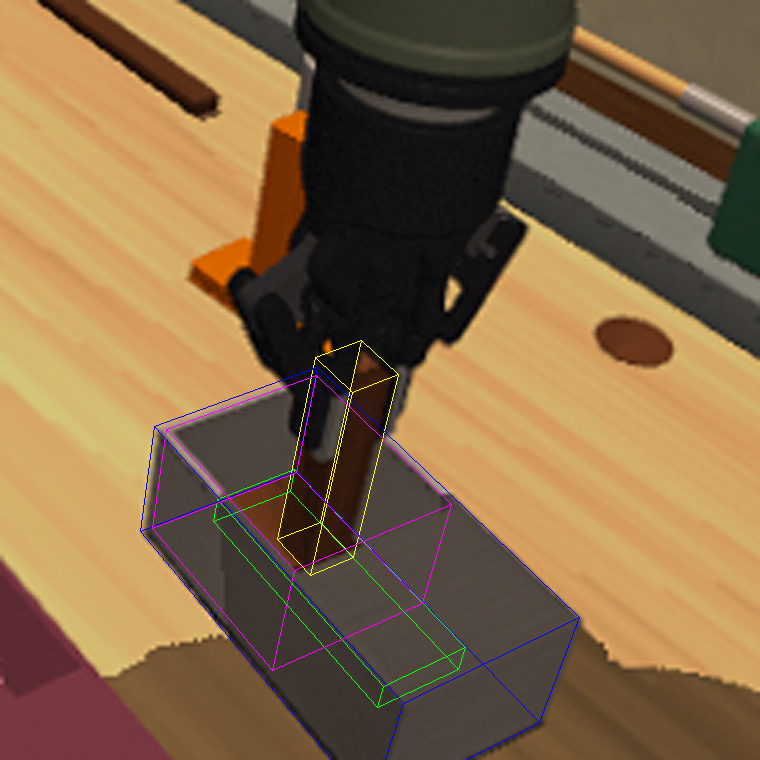

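View pics/c9.png

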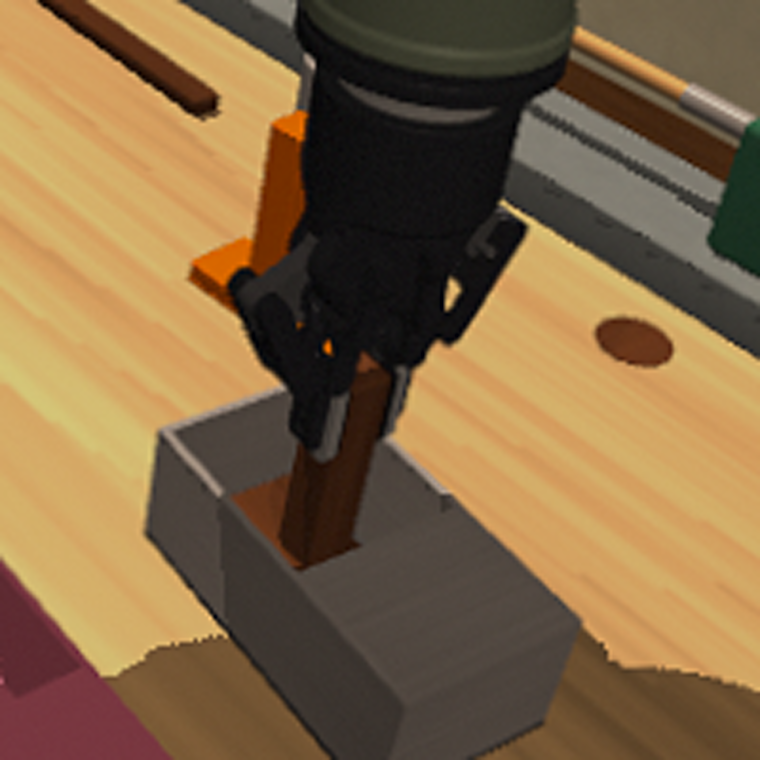

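Request:
apply_moves(commands="1 0 0.45 0 0 0 0; 1 0 0.45 0 0 0 0; 1 0 0.15 0 0 0 0; 1 0 0 0 0 0 0; 1 0 0 0 0 0 0")

```text
clock: 10.25
eef_pos: [0.5129, -0.251, 0.09]
orientation: [-1.567, 0.1, -0.101]
wrist_force: [-0.4, 0.2, -1.6]
gripper_width: 0.269
```

Request:
apply_moves(commands="1 0 0.15 0 0 0 0; 1 0 0 0 0 0 0; 1 0 0 0 0 0 0")

```text
clock: 10.55
eef_pos: [0.513, -0.251, 0.0885]
orientation: [-1.566, 0.1, -0.101]
wrist_force: [0.2, -0.6, -2.3]
gripper_width: 0.275
```

Request:
apply_moves(commands="1 0 0.1 0 0 0 0; 1 0 0 0 0 0 0; 1 0 0 0 0 0 0")

```text
clock: 10.85
eef_pos: [0.513, -0.251, 0.0876]
orientation: [-1.567, 0.1, -0.101]
wrist_force: [-0.6, 0.3, 0.9]
gripper_width: 0.269
```

Request:
apply_moves(commands="1 0 0.1 0 0 0 0; 1 0 0 0 0 0 0; 1 0 0 0 0 0 0")

```text
clock: 11.15
eef_pos: [0.5131, -0.251, 0.0875]
orientation: [-1.566, 0.1, -0.101]
wrist_force: [-6.4, 4.9, 23.4]
gripper_width: 0.272
```

Request:
apply_moves(commands="1 0 -0.08 0 0 0 0; 1 0 0 0 0 0 0; 1 0 0 0 0 0 0")

```text
clock: 11.45
eef_pos: [0.5131, -0.251, 0.0875]
orientation: [-1.566, 0.1, -0.101]
wrist_force: [-2.3, 2.4, 9.1]
gripper_width: 0.267
```

```bash
python3 - <<'E'
from h import *
s=bot.sense();print(s['clock'],s['wrist_force'].round(1),s['ft_torque'].round(2),s['eef_pos'].round(4))
grab('side','s7');overlay('s7','side','o6',350,170,130,150,5)
E
```

```text
11.45 [-2.3  2.4  9.1] [0.3  0.42 0.02] [ 0.5131 -0.251   0.0875]
```

View pics/o6.png

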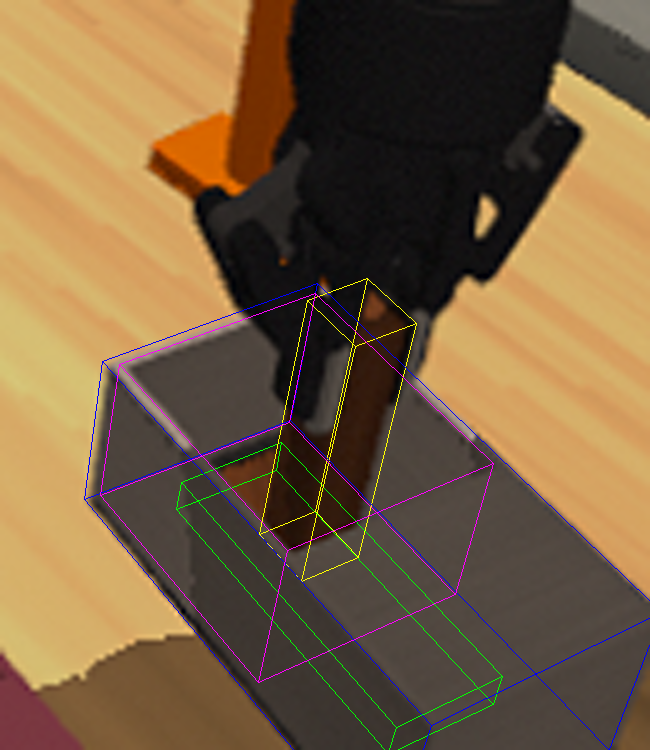

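Request:
apply_moves(commands="0.4 0 0 0 0 0 0; 0.4 0 0 0 0 0 0; 0.4 0 0 0 0 0 0; 0.4 0 0 0 0 0 0; 0.3 0 0 0 0 0 0")

```text
clock: 12.0
eef_pos: [0.5129, -0.251, 0.0872]
orientation: [-1.566, 0.101, -0.101]
wrist_force: [0.4, -0.1, 0.4]
gripper_width: 0.7
```

```bash
python3 - <<'E'
from h import *
grab('side','s8');crop('s8',350,170,130,150,5,'c10')
E
```

```text
(no output)
```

View pics/c10.png

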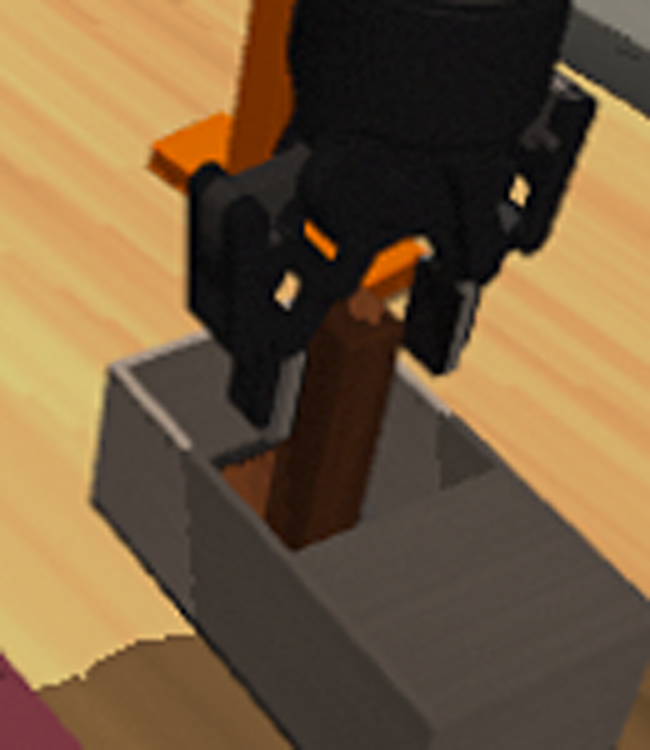

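Released, and it stands with clear gaps on both sides. I'll lift away and check the result.

Request:
apply_moves(commands="0.3 0 -1 0 0 0 0; 0.3 0 -2 0 0 0 0; 0.3 0 -3 0 0 0 0; 0.3 0 -3 0 0 0 0; 0.3 0 -3 0 0 0 0; 0.3 0 -2 2 0 0 0; 0.3 0 0 4 0 0 0; 0.3 0 0 4 0 0 0; 0.3 0 0 4 0 0 0; 0.3 0 0 4 0 0 0; 0.3 0 0 4 0 0 0; 0.3 0 0 4 0 0 0; 0.3 0 0 0 0 0 0; 0.3 0 0 0 0 0 0")

```text
clock: 13.45
eef_pos: [0.5461, 0.0071, 0.2283]
orientation: [-1.567, 0.099, -0.1]
wrist_force: [0.2, -1.8, 0.2]
gripper_width: 0.701
```

```bash
python3 - <<'E'
from h import *
grab('side','s9');grab('top','t9')
s=dict(bot.sense());print(s['clock'],s['eef_pos'],s['qd'].round(3))
s['eef_pos'],q=tgt(19,4,0);s['orientation']=q.as_rotvec()
overlay('s9','side','o7',350,170,130,150,5,s=s);crop('t9',390,150,120,80,6,'c11')
crop('s9',350,170,130,150,5,'c12')
E
```

```text
13.55 [0.54598004 0.00547433 0.22823139] [ 0.013 -0.001 -0.     0.002 -0.001 -0.001 -0.001]
```

View pics/o7.png

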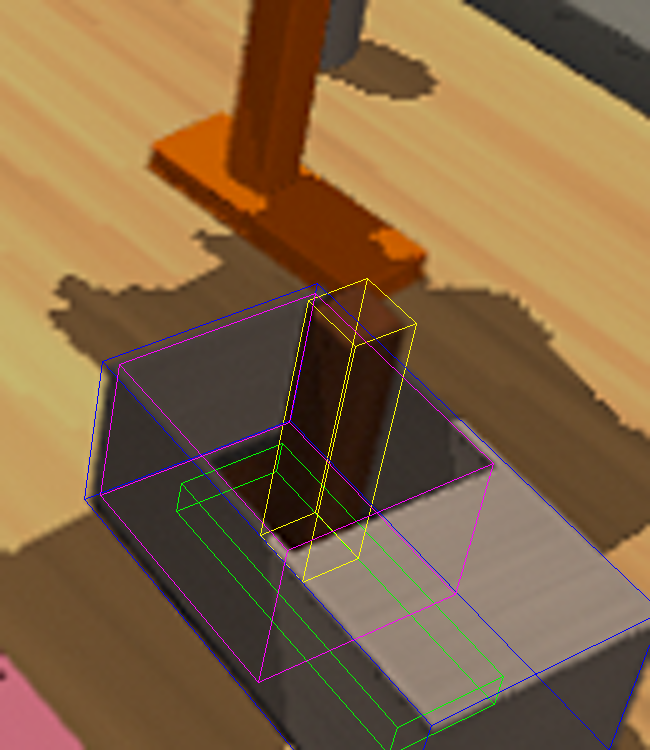

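View pics/s9.png

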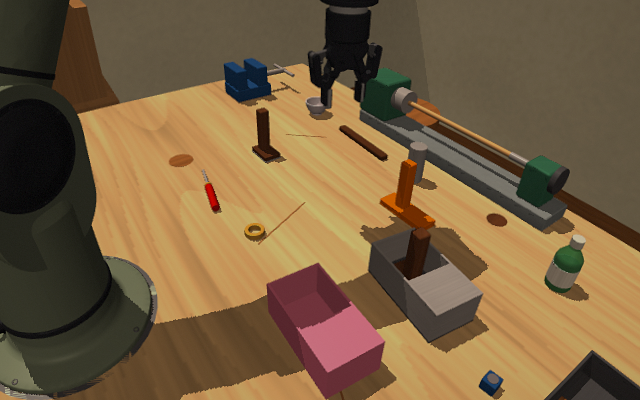

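View pics/c11.png

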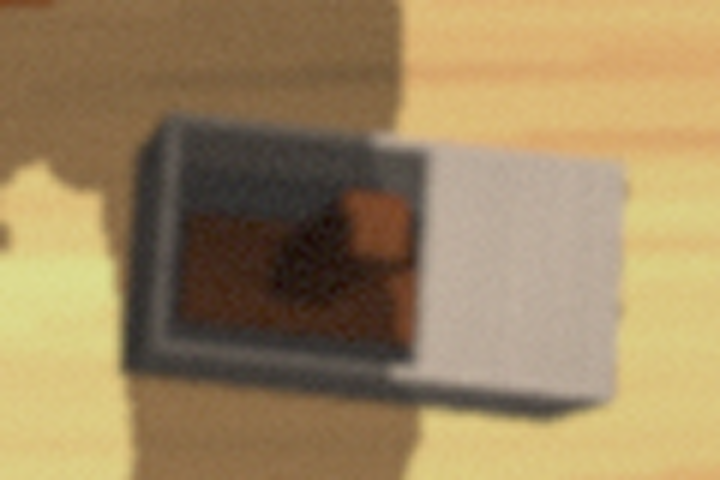

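```bash
python3 - <<'E'
from h import *
f=np.load('pics/t9.npz');T=f['T'];d=f['de']
g=lambda x,y:(x/6+390,y/6+150)
for n,p in(('handle top',(378,225)),('sole heel',(200,260)),('sole heel2',(200,305)),('sole mid',(250,320)),('sole near cover',(398,325)),('cover',(520,280))):
    u,v=g(*p);print(n,dep('top',T,u,v,d).round(4),d[int(v)-1:int(v)+2,int(u)-1:int(u)+2].round(3).tolist()[1])
E
```

```text
handle top [ 0.5109 -0.2505  0.1215] [0.8510000109672546, 0.8550000190734863, 0.8550000190734863]
sole heel [ 0.5182 -0.2115  0.0169] [0.9589999914169312, 0.9599999785423279, 0.9580000042915344]
sole heel2 [ 0.5    -0.2104  0.0176] [0.9559999704360962, 0.9559999704360962, 0.9559999704360962]
sole mid [ 0.4937 -0.2297  0.018 ] [0.9570000171661377, 0.9549999833106995, 0.9549999833106995]
sole near cover [ 0.491  -0.2881  0.0174] [0.9520000219345093, 0.9539999961853027, 0.949999988079071]
cover [ 0.4998 -0.3194  0.0671] [0.902999997138977, 0.906000018119812, 0.9089999794960022]
```

The sole's top reads 17–18 mm along its visible length, which matches the 4 mm floor plus the 14 mm sole. It is flat, so I'm handing in.

```bash
python3 -c "
from rig import bot
print(bot.hand_in())"
```

```text
the job is handed in; nothing more can be done
None
```

The long burnisher is in the grey keeper, standing flat on the floor with its toe under the cover and its handle upright through the opening. I gripped it by the handle, tipped it toe-down by up to 40°, passed the toe under the cover and righted it inside. I lowered it until the floor pushed back, let go, and moved the gripper well clear. The job was handed in at about 13.6 s.

- **Flatness:** the sole's top measured 17–18 mm along its visible length, against 18 mm expected. The handle's top measured 121.5 mm, against 124 mm expected, which is within the depth camera's accuracy.
- **Forces:** the highest wrist force I read was about 25 N, when the sole met the floor.
- **Other objects:** in the last pictures the short burnisher and the orange and pink look-alikes were standing where they started.
- **Disagreement:** the final side view showed the burnisher about 2–4 mm off my model sideways. That is well inside the clearance in the keeper.

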